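# Change the batch on a curing plate

### The job

Change the batch at the curing plate: take off the cured pack that stands there at the start and lay it flat on the bench, stand every fresh pack upright on one of its short ends on the plate, one to a bay, inside the white outline with its broad faces along the outline's long sides, and put the stopper fully home in the primer flask. Only when all that is done, turn the lamp controller's selector knob from its off tick to the long middle tick. Leave the fresh packs standing and do not disturb the screwdriver, handset and dish.

Things in the scene. Friction and masses are not known exactly. Their poses are not given: they have to be found in the camera images.
- pack1: fresh grey power pack, a block 100 x 60 x 26 mm, 0.25 kg or so, both ends alike and both faces alike. Origin at its centre; x along the 100 mm length, y along the 60 mm width, z along the 26 mm thickness. Starts lying flat on the bench, at any of three spots left of the plate; there are two or three fresh packs, and one that is absent reads None from the start
- pack2: as pack1
- pack3: as pack1
- cured: the cured pack: same block and axes as pack1, but it starts standing on a short end in or near the middle bay
- plate: fixed curing plate, dark steel, 150 mm (x) by 320 mm (y), 6 mm thick, on the bench with three outlined bays. Origin at the centre of its underside, z up
- bay1 (a point): centre of a white bay outline on the plate's top face, 46 mm (plate x) by 80 mm (plate y); the three bays lie in a row along the plate's y, 105 mm apart. Axes as the plate's; this is the one toward the plate's -y end
- bay2 (a point): as bay1, the middle one
- bay3 (a point): as bay1, the one toward the plate's +y end
- stopper: black tapered stopper, 58 mm tall, 60 g, starts standing on the bench, narrow end down. Origin at the centre of its narrow end, z up its axis. Plug 28 mm in diameter at the bottom and 38 mm at height 25 mm; then a flange 54 mm in diameter from 25 to 33 mm; then a round grip 22 mm in diameter from 34 to 58 mm
- stopper_seat (a point): on the stopper's axis at the underside of its flange, 25 mm above its origin; meets flask_rim when the stopper is home
- flask_rim (a point): centre of the mouth of the fixed amber wide-mouth flask, level with its rim, 90 mm above the bench. The flask is 84 mm in diameter, its neck 56 mm outside and 43 mm inside, so the plug drops in with 2 mm or more all round and the flange rests on the rim
- selector (a joint): angle of the selector knob (rad), 0 to 2.09, growing clockwise seen from above. It has three detents: 0 (short tick, lamp off, where it starts), 1.05 (the long middle tick) and 2.09 (short tick). Let go, it drops toward the nearest: below about 0.5 back to 0, from about 0.6 to 1.5 to 1.05 (resting within 0.08). Turning takes up to 0.1 N m
- selector_grip (a point): on the knob's upright axis at grip height, 83 mm above the bench. Grip: an upright bar 42 mm long (this point's x, turning with the knob), 14 mm wide (y), from 25 mm below this point to 7 mm above; under it a 44 mm disc. A white line on top marks its -x end, which points to the ticks. On a fixed grey box 110 x 110 x 46 mm, left or right of the bench; the flask is on the other side
- driver: bystander: screwdriver lying on the mat near the work
- handset: bystander: opened handset 75 x 150 x 8 mm lying flat near the work
- dish: bystander: white divided parts dish 80 x 120 x 25 mm near the work
Not all that is in view belongs to the job. Of the things like the stopper, leave any that is yellow; of the rest the larger one is meant.

How it is judged:
On the way, in this order (a step that is already met when the one before it is completed fails the run):
1. the stopper is home in the flask, the cured pack lies flat on the bench and every fresh pack stands on end in a bay (distance between stopper_seat and flask_rim below 0.006 m and angle between stopper's own z axis and vertical below 0.12 rad and height (world z) of cured between 0.009 and 0.0165 m and angle between the z axis of cured and the z axis of plate, either way round below 0.1 rad and linear speed of each of cured, pack1, pack2, pack3 below 0.03 m/s and (horizontal distance between pack1 and bay1 below 0.015 m or horizontal distance between pack1 and bay2 below 0.015 m or horizontal distance between pack1 and bay3 below 0.015 m) and angle between the x axis of each of pack1, pack2, pack3 and the z axis of plate, either way round below 0.1 rad and angle between the z axis of each of pack1, pack2, pack3 and the x axis of plate, either way round below 0.2 rad and z of pack1 in the frame of plate between 0.052 and 0.06 m and (horizontal distance between pack2 and bay1 below 0.015 m or horizontal distance between pack2 and bay2 below 0.015 m or horizontal distance between pack2 and bay3 below 0.015 m) and z of pack2 in the frame of plate between 0.052 and 0.06 m and (horizontal distance between pack3 and bay1 below 0.015 m or horizontal distance between pack3 and bay2 below 0.015 m or horizontal distance between pack3 and bay3 below 0.015 m) and z of pack3 in the frame of plate between 0.052 and 0.06 m), for 0.2 s.
2. after that, the selector is turned to the long middle tick (value of joint selector between 0.9 and 1.2 rad), for 0.2 s.
At the end, for the whole second after the job is handed in: Stopper flange on the rim (6 mm, 0.12 rad); cured pack flat on the bench, off the plate; each fresh pack at rest on a short end on the plate, upright within 0.1 rad, 15 mm from a bay centre, broad faces within 0.2 rad of the outline's long sides; selector within 0.15 rad of the middle tick (all of step 1 and all of step 2); the robot touches nothing.
It fails at once if a bystander (screwdriver, handset or dish) is moved more than 30 mm (distance of any of driver, handset, dish from where it was at the start of the episode above 0.03 m).
Of pack1, pack2, pack3 only 2 to 3 are there at a start; the rules pass over those that are not, and their reading is None.
At some moment in a run one of pack1, pack2, pack3 may be knocked a few centimetres aside while the robot is not near it.
It also fails if it takes over 210 s, if anything falls off the work surface, if the arm or the gripper's body presses on something with over 40 N, if the wrist force passes 120 N, or if a joint passes its speed limit or range.

### The arm

A 6-joint arm with a two-finger parallel gripper is mounted at the origin on the work surface. World frame = base frame: x ahead of the robot, y to its left, z up, the work surface at z = 0. Lengths are in m, angles in rad, forces in N, time in s.
With the tool pointing down it reaches from about 0.3 to 0.825 m from the base axis. Payload 5.4 kg.
Tool frame: the origin (TCP) lies at the very end of the fingers, on their centre line; the grasp point (between the pads) lies 19 mm behind it; z points along the fingers, y is the line along which they close (so a half turn about z gives the same grasp; the last joint's range is limited). The gripper opens to 92 mm and grips with 3 to 60 N. Pads are 20 mm wide; open, the fingers measure 128 mm over their backs; the gripper's body (75 mm by 189 mm) begins 69 mm behind the grasp point.
Start: joints at [-1.495, 0.158, 1.597, -0, 1.386, -0.21], TCP at [0.162, -0.552, 0.215] pointing down, gripper open.
Joint ranges: [-2.91, 2.91], [-0.94, 2.29], [0.18, 2.7], [-1.29, 4.43], [0.17, 2.64], [-3, 3]. Speed limits (rad/s): [2.57, 2.57, 3.14, 3.14, 3.14, 3.14].

### API

Orientations are given as a rotation vector (axis times angle).
In Python, from workcell import bot gives the robot as it stands. Calls block until the motion is done:
- bot.goto(position, orientation): joint-space move of the TCP to a pose.
- bot.line_to(position, rot=None, max_speed=0.15): straight line of the TCP; rot=None keeps the orientation; max_speed is the mean speed in m/s.
- bot.set_joints(angles): joint-space move.
- bot.set_gripper(opening, newtons=None): opening from 0.0 (shut) to 1.0 (fully open); newtons is the grip in N (None keeps the last); returns when the fingers have stopped.
- bot.hold(seconds).
- bot.inverse_kinematics(position, orientation): joint angles nearest the present ones, or None.
- bot.read_camera(name): name is "side" or "top"; returns a dict with "pixels" (420x560x3 uint8, blue, green, red), "fx", "fy", "cx", "cy" (pixels), "k1" (the pictures are not rectified: a ray, as slopes to the right and down, at radius r is drawn at 1 + k1 r^2 times it, then the intrinsics apply), "R" (3x3) and "t" (3): a world point X has camera coordinates R X + t. Camera axes: x right, y down, z forward; pixel columns grow to the right and rows downward; lengths in m; the calibration is good to about 2 mm. A picture is of the moment at which its call begins. There is no depth.
A pose or a line that the arm cannot do raises bot.MotionError and nothing moves.
- bot.job_done(): hands the job in; it is judged then, once.
Readings, each from a call of its own:
- bot.current_clock(): time.
- bot.current_joints(): joint angles.
- bot.current_joint_vel(): joint speeds.
- bot.current_effort(): joint torques, N m.
- bot.current_ee_pos(): TCP position.
- bot.current_tool_rot(): TCP orientation.
- bot.current_contact_force(): force on the tool from outside, world axes, zero at the start.
- bot.current_ft_torque(): the same for the moment, N m.
- bot.current_opening(): opening from 0.0 (shut) to 1.0 (fully open).
- bot.current_grip_force(): force on a finger pad.
Only numpy, scipy, OpenCV 4.12 (cv2) and the standard library are available. Lean on these libraries where they do the work, as an engineer would, in place of code of your own. Each camera call takes 0.05 s, during which the arm holds its last target. There are 200 camera calls.

## Working session

There is one attempt and no reset: what is moved stays moved. The work goes in short steps, each a Python script; the robot and the scene stay as the last script left them, time stands still between calls to the robot, and variables do not carry over. Pictures are saved under pics/ and viewed, at most 14 in all, crops included, and the job is handed in when it is done.

```bash
mkdir -p pics; ls; python3 - <<'E'
from workcell import bot
import cv2
for n in("top","side"):
    c=bot.read_camera(n); cv2.imwrite(f"pics/{n}0.png",cv2.resize(c["pixels"],(784,588)))
    print(n,{k:c[k] for k in c if k!="pixels"})
print(bot.current_tool_rot(),bot.current_clock())
E
```

```text
pics
top {'fx': 445.599372156437, 'fy': 445.599372156437, 'cx': 286.8184126911803, 'cy': 221.53823990472935, 'k1': -0.09142091396372266, 'R': array([[ 1.23322828e-02, -9.99920436e-01,  2.65278270e-03],
       [-9.84403644e-01, -1.26064372e-02, -1.75472346e-01],
       [ 1.75491827e-01, -4.47434350e-04, -9.84480786e-01]]), 't': array([-0.00148786,  0.55059554,  1.25942299])}
side {'fx': 425.58007032196207, 'fy': 425.58007032196207, 'cx': 283.5640330313814, 'cy': 212.49123819926683, 'k1': -0.09528681713969157, 'R': array([[-0.81679161, -0.57692127, -0.00364845],
       [-0.30756576,  0.44077729, -0.84327854],
       [ 0.48811348, -0.6876607 , -0.53746442]]), 't': array([0.4475934 , 0.24973092, 0.78375495])}
[-3.10790727e+00 -4.47099235e-01 -1.48800230e-04] 0.1
```

View pics/top0.png

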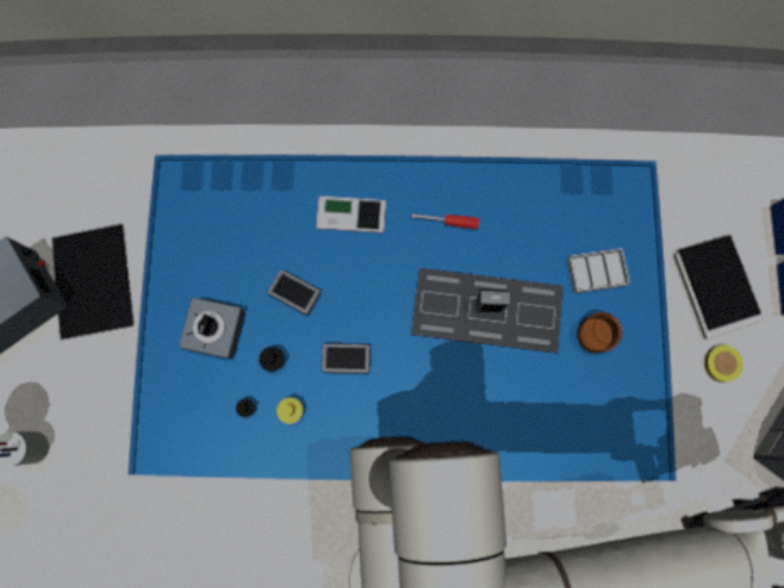

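View pics/side0.png

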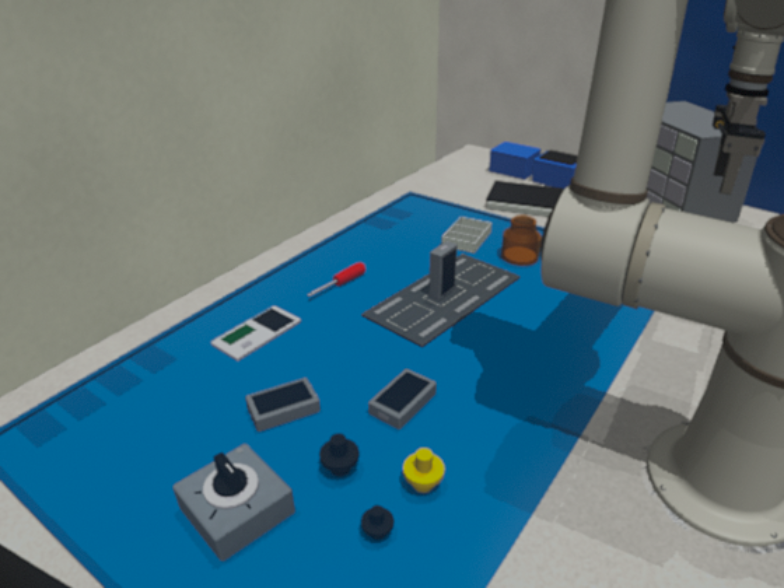

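```bash
cat > h.py <<'E'
import numpy as np, cv2
from scipy.optimize import minimize
from scipy.spatial.transform import Rotation as Ro
from workcell import bot
def cam(n): return bot.read_camera(n)
def proj(c,P):
    q=np.atleast_2d(P)@c["R"].T+c["t"]; s=q[:,:2]/q[:,2:]
    s=s*(1+c["k1"]*(s**2).sum(1,keepdims=True))
    return s*[c["fx"],c["fy"]]+[c["cx"],c["cy"]]
def unproj(c,uv,z):
    d=(np.array(uv,float)-[c["cx"],c["cy"]])/[c["fx"],c["fy"]]; s=d.copy()
    for _ in range(20): s=d/(1+c["k1"]*(s@s))
    r=c["R"].T@np.array([s[0],s[1],1]); o=-c["R"].T@c["t"]
    return o+r*(z-o[2])/r[2]
def mask(c):
    h=cv2.cvtColor(cv2.GaussianBlur(c["pixels"],(3,3),0),cv2.COLOR_BGR2HSV)
    return (~((h[...,0]>92)&(h[...,0]<122)&(h[...,1]>120))).astype(np.float32)
def box(l,w,z0,z1): return np.array([[i*l/2,j*w/2,z] for i in(-1,1) for j in(-1,1) for z in(z0,z1)])
def revolve(prof):
    t=np.linspace(0,2*np.pi,32,endpoint=False)
    return [np.array([[r*np.cos(a),r*np.sin(a),z] for r,z in pr for a in t]) for pr in prof]
PACK=[box(.1,.06,0,.026)]; PLATE=[box(.15,.32,0,.006)]; STAND=[box(.026,.06,.006,.106)]
STOP=revolve([[(.014,0),(.019,.025)],[(.027,.025),(.027,.033)],[(.011,.033),(.011,.058)]])
FLASK=revolve([[(.042,0),(.042,.055)],[(.028,.055),(.028,.09)]])
def sil(c,parts,x,y,a,roi):
    u0,v0,u1,v1=roi;S=8;m=np.zeros(((v1-v0)*4,(u1-u0)*4),np.uint8)
    T=Ro.from_euler('z',a).as_matrix()
    for p in parts:
        h=cv2.convexHull(((proj(c,p@T.T+[x,y,0])-[u0,v0]+.5)*4-.5).astype(np.float32))
        cv2.fillConvexPoly(m,np.round(h*16).astype(np.int32),255,cv2.LINE_8,4)
    return cv2.resize(m,(u1-u0,v1-v0),interpolation=cv2.INTER_AREA)/255.
def fit(cs,parts,x0,pad=12,yaw=True,m=None):
    ms=[mask(c) for c in cs] if m is None else m; its=[]
    for c,k in zip(cs,ms):
        uv=np.vstack([proj(c,p@Ro.from_euler('z',x0[2]).as_matrix().T+[x0[0],x0[1],0]) for p in parts])
        lo=np.maximum(uv.min(0)-pad,0).astype(int); hi=np.minimum(uv.max(0)+pad,[560,420]).astype(int)
        its.append((c,(lo[0],lo[1],hi[0],hi[1]),k[lo[1]:hi[1],lo[0]:hi[0]]))
    bl=lambda i:cv2.GaussianBlur(np.float32(i),(0,0),1.2)
    f=lambda q:sum(((bl(sil(c,parts,q[0],q[1],q[2] if yaw else 0,r))-bl(k))**2).sum() for c,r,k in its)
    best=None
    for da in ((0,.3,-.3) if yaw else (0,)):
        s=np.array([x0[0],x0[1],x0[2]+da]); r=minimize(f,s,method='Nelder-Mead',options=dict(initial_simplex=np.vstack([s,s+[.01,0,0],s+[0,.01,0],s+[0,0,.2]]),xatol=1e-4,fatol=1e-2))
        if best is None or r.fun<best.fun: best=r
    return best.x,best.fun
def rot(zdir,ydir):
    z=np.array(zdir,float);z/=np.linalg.norm(z);y=np.array(ydir,float);y-=z*(y@z);y/=np.linalg.norm(y)
    return Ro.from_matrix(np.column_stack([np.cross(y,z),y,z])).as_rotvec()
def tool(head,tilt,flip=1):
    "heading (yaw) and tilt of fingers from straight down toward the heading; closes across heading"
    F=np.array([np.cos(head),np.sin(head),0]);return rot(F*np.sin(tilt)-[0,0,np.cos(tilt)],flip*np.array([-F[1],F[0],0]))
E
python3 - <<'E'
from h import *
t=cam("top");s=cam("side")
T=lambda u,v,z=0:unproj(t,(u/1.4,v/1.4),z)[:2]
print("plate",fit([t],PLATE,[*T(487,311),-.05]), "with cured masks both ok")
for n,uv,a in(("A",(294,292),.5-2.1),("B",(346,358),1.57)):
    x=[*T(*uv,.02),a]
    print(n,x,fit([t],PACK,x),fit([s],PACK,x),fit([t,s],PACK,x))
x=[*T(271,358,.03),0];print("stop",x,fit([t],STOP,x,8,False),fit([s],STOP,x,8,False),fit([t,s],STOP,x,8,False))
x=[*T(598,332,.06),0];print("flask",x,fit([t],FLASK,x,8,False),fit([s],FLASK,x,8,False))
x=[*T(210,327,.046),-.2];print("box",x,fit([t],[box(.11,.11,0,.046)],x),fit([s],[box(.11,.11,0,.046)],x))
cv2.imwrite("pics/crop1.png",np.vstack([cv2.resize(t["pixels"][205:260,120:180],(600,550),interpolation=cv2.INTER_CUBIC)]))
cv2.imwrite("pics/mask.png",np.hstack([mask(t)[100:350,80:480]*255,mask(s)[100:350,80:480]*255]))
E
```

```text
plate (array([ 0.5628316 , -0.1807616 , -0.11362871]), np.float64(118.57572937011719)) with cured masks both ok
A [np.float64(0.5925338296863062), np.float64(0.238174044982786), -1.6] (array([ 0.59461905,  0.24030809, -2.05907673]), np.float64(2.241450786590576)) (array([ 0.59426176,  0.23759389, -2.0707737 ]), np.float64(411.0713806152344)) (array([ 0.59420476,  0.23869352, -2.06494896]), np.float64(419.0255432128906))
B [np.float64(0.45130833890463945), np.float64(0.12172062057732312), 1.57] (array([0.45216299, 0.12292431, 1.54307849]), np.float64(1.893610954284668)) (array([0.45257308, 0.1200334 , 1.56391323]), np.float64(387.691650390625)) (array([0.45277774, 0.12072772, 1.55575351]), np.float64(395.565185546875))
stop [np.float64(0.4479879910494419), np.float64(0.2791937650381397), 0] (array([0.44745754, 0.27913187, 0.09445194]), np.float64(19.41666030883789)) (array([0.44988286, 0.27531068, 0.05790835]), np.float64(252.85409545898438)) (array([ 0.44873608,  0.27762115, -0.00828009]), np.float64(276.78192138671875))
flask [np.float64(0.5075012843104432), np.float64(-0.4050455881865886), 0] (array([ 0.51171481, -0.41756606,  0.12818123]), np.float64(14.542393684387207)) (array([ 0.50905318, -0.43457385,  0.19439924]), np.float64(718.0576782226562))
box [np.float64(0.509810144091482), np.float64(0.4087308061704042), -0.2] (array([ 0.51144347,  0.41265507, -0.19848476]), np.float64(23.41925811767578)) (array([ 0.51254783,  0.4089772 , -0.2093028 ]), np.float64(229.44786071777344))[ WARN:0@2.949] global loadsave.cpp:1063 imwrite_ Unsupported depth image for selected encoder is fallbacked to CV_8U.
```

View pics/mask.png

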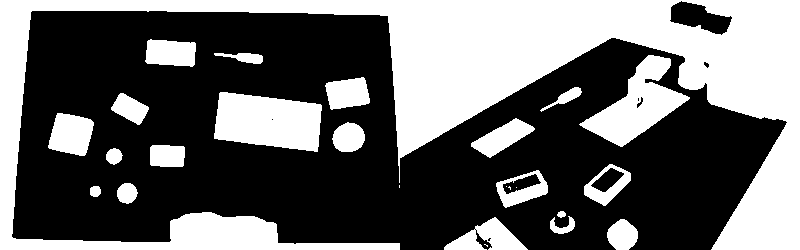

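View pics/crop1.png

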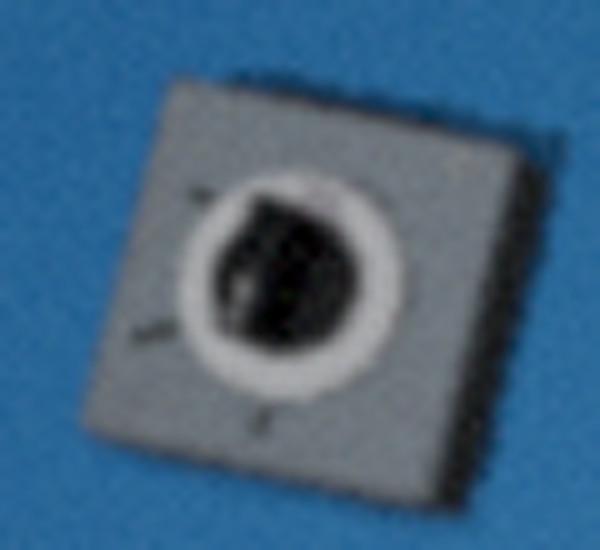

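```bash
sed -i 's/(h\[...,1\]>120))/(h[...,1]>120)\&(h[...,2]>60))/' h.py; python3 - <<'E'
from h import *
t=cam("top");s=cam("side")
T=lambda u,v,z=0:unproj(t,(u/1.4,v/1.4),z)[:2]
x,f=fit([t],PLATE,[*T(487,311),-.1],5);print("plate",x,f); xs,f=fit([s],PLATE,x,4);print("plate s",xs,f)
for n,uv,a in(("A",(294,292),-2.06),("B",(346,358),1.55)):
    q=[*T(*uv,.02),a]; print(n,fit([t],PACK,q),fit([s],PACK,q))
q=[*T(271,358,.03),0];print("stop",fit([t],STOP,q,5,False),fit([s],STOP,q,5,False))
q=[*T(598,332,.06),0];print("flask",fit([t],FLASK,q,4,False))
q=[*T(210,327,.046),-.2];print("box",fit([t],[box(.11,.11,0,.046)],q,4),fit([s],[box(.11,.11,0,.046)],q,4))
C=lambda u,v,z:unproj(t,(120+(u+.5)/10-.5,205+(v+.5)/10-.5),z)[:2]
print("knob",C(290,287,.047),[C(*p,.046) for p in((262,422),(150,330),(200,195))])
for p,c in((( 285,185,410,260),t),((250,165,380,250),s)):
    u0,v0,u1,v1=p; im=cv2.resize(c["pixels"][v0:v1,u0:u1],None,fx=6,fy=6,interpolation=cv2.INTER_CUBIC)
    pl=x if c is t else xs
    M=Ro.from_euler('z',pl[2]).as_matrix()
    for b in(-.105,0,.105):
        r=proj(c,(np.array([[-.023,b-.04,.006],[.023,b-.04,.006],[.023,b+.04,.006],[-.023,b+.04,.006]])@M.T)+[pl[0],pl[1],0])
        cv2.polylines(im,[np.int32((r-[u0,v0]+.5)*6)],True,(0,255,0))
    cv2.imwrite("pics/pl_%s.png"%("t" if c is t else "s"),im)
E
```

```text
plate [ 0.56270749 -0.180832   -0.11328924] 18.996044158935547
plate s [ 0.56512364 -0.18548526 -0.09416953] 505.6678466796875
A (array([ 0.59464274,  0.24040458, -2.05871788]), np.float64(2.100074529647827)) (array([ 0.59472227,  0.23775317, -2.07334638]), np.float64(96.66046142578125))
B (array([0.4520357 , 0.12290652, 1.54407901]), np.float64(1.8880200386047363)) (array([0.45289155, 0.12011279, 1.57629117]), np.float64(50.39849853515625))
stop (array([0.44776735, 0.27787751, 0.10953914]), np.float64(9.46320629119873)) (array([0.44674805, 0.27928282, 0.04876809]), np.float64(37.157779693603516))
flask (array([ 0.51186099, -0.41791999,  0.11300402]), np.float64(3.144115924835205))
box (array([ 0.51133356,  0.41182364, -0.20019042]), np.float64(12.030435562133789)) (array([ 0.51215526,  0.40920904, -0.21658386]), np.float64(101.8646011352539))
knob [0.51055942 0.41283149] [array([0.47051056, 0.41891934]), array([0.49727313, 0.45440552]), array([0.53788812, 0.4421546 ])]
```

View pics/pl_t.png

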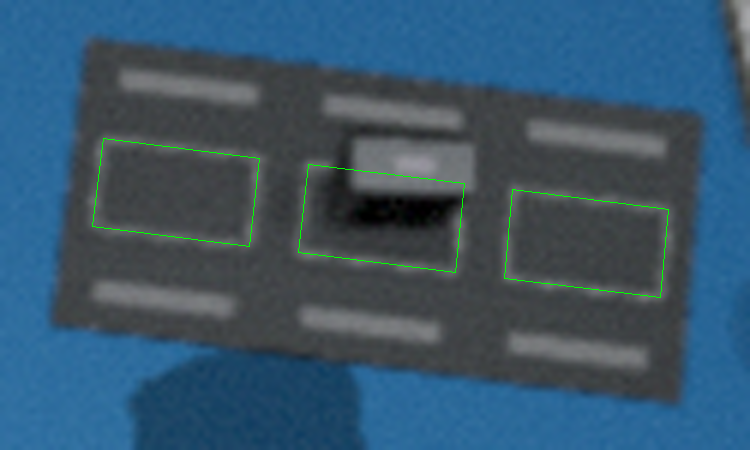

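View pics/pl_s.png

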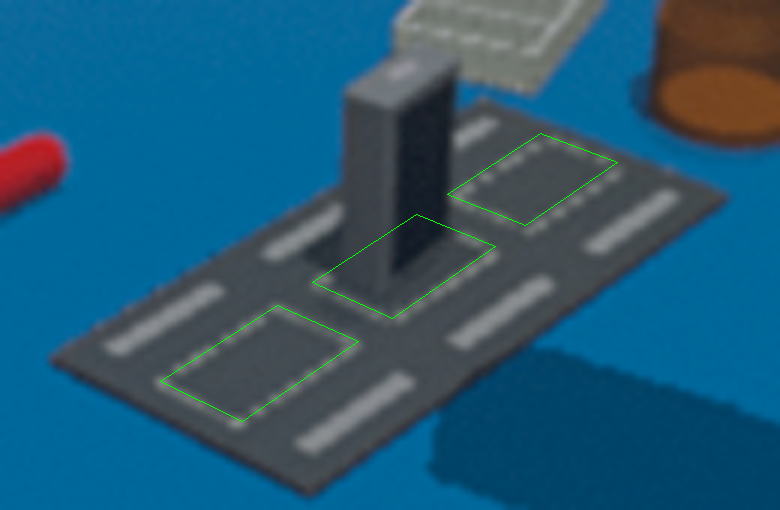

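```bash
python3 - <<'E'
from h import *
t=cam("top")
u=lambda a,b:unproj(t,(285+(a+.5)/6-.5,185+(b+.5)/6-.5),.106)[:2]
cs=[u(*p) for p in((352,137),(475,143),(475,192),(352,187))]
c=np.mean(cs,0);d=(cs[0]+cs[3]-cs[1]-cs[2]);print("cured",c,"yaw of y",np.arctan2(d[1],d[0])-np.pi/2)
pl=np.array([.563,-.182]);F=-.113
bay=lambda k:pl+k*.105*np.array([-np.sin(F),np.cos(F)])
g=.02
def ik(p,h,tl,fl):
    r=tool(h,tl,fl);z=Ro.from_rotvec(r).as_matrix()[:,2]
    q=bot.inverse_kinematics(np.array(p)+z*.019,r);return q
for deg in(30,40,45,50,60,70,80,90):
    a=np.radians(deg);out=[]
    for n,p,h,tl in[(f"bay{k}",[*bay(k),.006+.05+g],F,a) for k in(-1,0,1)]+[("cured",[*c,.076],0,a),("lay",[.38,-.28,.022],-.5,a-np.pi/2)]+[(f"{n}{s}",[*(np.array(xy)+s*g*np.array([np.cos(h),np.sin(h)])),.022],h+(np.pi if s<0 else 0),a-np.pi/2) for n,xy,h in(("A",(.5946,.2395),1.083-np.pi),("B",(.4525,.1215),1.56-np.pi)) for s in(1,-1)]:
        for fl in(1,-1):
            q=ik(p,h,tl,fl)
            if q is not None: out.append(f"{n}{'+' if fl>0 else '-'}[{q[4]:.1f},{q[5]:.1f}]")
    print(deg,*out)
E
```

```text
cured [ 0.57001278 -0.18244358] yaw of y -0.03196785657972723
30 bay-1+[0.6,-2.7] bay-1-[0.6,0.4] bay0+[0.5,-2.5] bay0-[0.5,0.6] bay1+[0.5,-2.2] bay1-[0.5,1.0] cured+[0.6,-2.7] cured-[0.6,0.5] lay+[2.0,-1.8] lay-[2.0,1.3] A1+[1.0,-0.9] A1-[1.0,2.3] A-1+[2.1,-2.3] A-1-[2.1,0.8] B1+[1.4,-1.1] B1-[1.4,2.1] B-1+[1.5,-2.2] B-1-[1.5,0.9]
40 bay-1-[0.6,-0.0] bay0-[0.4,0.1] bay1+[0.3,-2.7] bay1-[0.3,0.4] cured-[0.5,0.0] lay+[1.8,-1.8] lay-[1.8,1.3] A1+[0.9,-0.7] A1-[0.9,2.5] A-1+[2.0,-2.2] A-1-[2.0,0.9] B1+[1.3,-1.0] B1-[1.3,2.2] B-1+[1.4,-2.3] B-1-[1.4,0.9]
45 bay-1+[0.6,2.9] bay-1-[0.6,-0.2] bay0+[0.4,3.0] bay0-[0.4,-0.2] bay1-[0.3,-0.0] cured+[0.6,2.9] cured-[0.6,-0.2] lay+[1.7,-1.8] lay-[1.7,1.3] A1+[0.8,-0.5] A1-[0.8,2.6] A-1+[1.9,-2.2] A-1-[1.9,0.9] B1+[1.3,-0.9] B1-[1.3,2.2] B-1+[1.3,-2.3] B-1-[1.3,0.8]
50 bay-1+[0.6,2.7] bay-1-[0.6,-0.5] bay0+[0.5,2.7] bay0-[0.5,-0.5] bay1+[0.3,2.6] bay1-[0.3,-0.5] cured+[0.6,2.7] cured-[0.6,-0.5] lay+[1.6,-1.8] lay-[1.6,1.3] A1+[0.8,-0.4] A1-[0.8,2.8] A-1+[1.8,-2.2] A-1-[1.8,0.9] B1+[1.2,-0.8] B1-[1.2,2.3] B-1+[1.3,-2.4] B-1-[1.3,0.8]
60 bay-1+[0.8,
[... 332 characters left out ...]
[0.8,-1.3] cured+[1.0,2.0] cured-[1.0,-1.1] lay+[1.3,-1.8] lay-[1.3,1.3] A1+[0.8,0.2] A1-[0.8,-2.9] A-1+[1.4,-2.3] A-1-[1.4,0.9] B1+[1.0,-0.5] B1-[1.0,2.6] B-1+[1.0,-2.6] B-1-[1.0,0.5]
80 bay-1+[1.2,1.9] bay-1-[1.2,-1.2] bay0+[1.2,1.8] bay0-[1.2,-1.4] bay1+[1.2,1.7] bay1-[1.2,-1.4] cured+[1.2,1.9] cured-[1.2,-1.3] lay+[1.1,-1.9] lay-[1.1,1.3] A1+[0.9,0.5] A1-[0.9,-2.7] A-1+[1.2,-2.3] A-1-[1.2,0.8] B1+[0.9,-0.3] B1-[0.9,2.9] B-1+[1.0,-2.8] B-1-[1.0,0.3]
90 bay-1+[1.4,1.8] bay-1-[1.4,-1.4] bay0+[1.5,1.7] bay0-[1.5,-1.5] bay1+[1.5,1.6] bay1-[1.5,-1.5] cured+[1.5,1.7] cured-[1.5,-1.4] lay+[0.9,-2.0] lay-[0.9,1.2] A1+[1.0,0.7] A1-[1.0,-2.5] A-1+[1.1,-2.4] A-1-[1.1,0.7] B1+[0.9,-0.0] B-1-[0.9,0.1]
```

```bash
cat >> h.py <<'E'
b=np.radians(20);G=.02;N=.012
def pose(C,h,stand):
    F=np.array([np.cos(h),np.sin(h),0]);Z=np.array([0,0,1.])
    e1,e2=(Z,-F) if stand else (F,Z)
    z=-np.cos(b)*e2-np.sin(b)*e1
    return np.array(C)+G*e1+N*e2+.019*z, rot(z,-np.array([-F[1],F[0],0])), z
def fz(): return bot.current_contact_force()
def down(p,zmax_drop,thr=4,step=.001):
    "lower slowly until the contact force changes"
    bot.hold(.2);f0=fz();p=np.array(p,float)
    for i in range(int(zmax_drop/step)):
        p[2]-=step;bot.line_to(p,max_speed=.03)
        if np.linalg.norm(fz()-f0)>thr: break
    return p,fz()-f0
UP=lambda p,d:np.array(p)+[0,0,d]
def put(C,h,stand,pre=.1):
    "carry to above C, set down until touch, let go, back off"
    p,r,z=pose(C,h,stand)
    bot.goto(UP(p,pre),r);bot.line_to(UP(p,.006));q,f=down(UP(p,.006),.012)
    print("touch at",q[2]-p[2],f,"open",bot.current_opening())
    bot.set_gripper(.84);bot.line_to(q-z*.1,max_speed=.1)
def take(C,h,stand,N_=40):
    p,r,z=pose(C,h,stand)
    bot.goto(UP(p-z*.1,.08 if stand else .03),r);bot.set_gripper(1.0);bot.line_to(p-z*.1);bot.line_to(p,max_speed=.08)
    bot.set_gripper(0,N_);print("opening",bot.current_opening(),bot.current_grip_force())
    bot.line_to(UP(p,.15))
E
python3 - <<'E'
from h import *
take([.570,-.1825,.056],-.032,True)
put([.38,-.28,.013],-.55,False)
p=bot.current_ee_pos();bot.line_to(UP(p,.1))
print(bot.current_clock())
for n in("top","side"):cv2.imwrite(f"pics/{n}1.png",cam(n)["pixels"])
cv2.imwrite("pics/a1.png",np.hstack([cv2.resize(cv2.imread(f"pics/{n}1.png"),(400,300)) for n in("top","side")]))
E
```

```text
opening 0.6487068708632411 39.99524116516113
touch at 0.0009999999999999974 [0.16577936 3.10804665 8.50357869] open 0.6481618953870527
12.4083
```

View pics/a1.png

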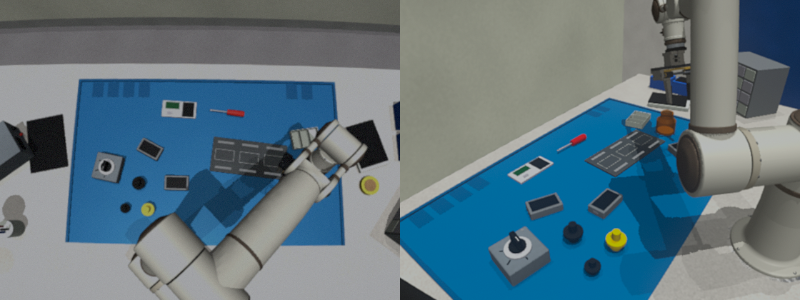

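```bash
cat >> h.py <<'E'
PL=np.array([.563,-.182]);FY=-.113
bay=lambda k:PL+k*.105*np.array([-np.sin(FY),np.cos(FY)])
def find(x0,pad=8):
    c=cam("top");q,f=fit([c],PACK,x0,pad);q[1]-=.0012
    print("pack",q,f);return q
E
python3 - <<'E'
from h import *
q=find([.4525,.1225,1.56]);find([.5946,.2404,1.083])
take([q[0],q[1],.013],q[2],False)
put([*bay(0),.056],FY,True)
q=find([.5946,.2404,1.083])
print(bot.current_clock())
n=cv2.resize(cam("top")["pixels"][170:280,270:430],None,fx=4,fy=4);m=cam("side")["pixels"];cv2.imwrite("pics/a2.png",n);cv2.imwrite("pics/b2.png",m)
E
```

```text
pack [0.45215458 0.12174558 1.54380795] 2.1073296070098877
pack [0.59462854 0.2391962  1.0827391 ] 1.9106709957122803
opening 0.6508926862361512 39.89194393157959
touch at -0.0010000000000000009 [-3.27065349  0.45722003  7.34653909] open 0.6523600191326857Traceback (most recent call last):
  File "<stdin>", line 4, in <module>
  File "h.py", line 71, in put
    bot.set_gripper(.84);bot.line_to(q-z*.1,max_speed=.1)
                         ~~~~~~~~~~~^^^^^^^^^^^^^^^^^^^^^
workcell.MotionError: the arm cannot follow that straight line within its joint ranges
```

```bash
sed -i 's/bot.line_to(q-z\*.1,max_speed=.1)/bot.line_to(UP(q,.1) if stand else q-z*.1,max_speed=.08)/' h.py
python3 - <<'E'
from h import *
print(bot.current_opening())
bot.line_to(UP(bot.current_ee_pos(),.12),max_speed=.08)
q=find([.5946,.2404,1.083])
p,r,z=pose([*bay(1),.056],FY,True);print(bot.inverse_kinematics(p,r))
print(bot.current_clock())
a=cam("top")["pixels"][170:280,270:430];m=cam("side")["pixels"][120:250,200:400]
cv2.imwrite("pics/b2.png",np.hstack([cv2.resize(a,(390,290)),cv2.resize(m,(400,290))]))
E
```

```text
0.8411566480106669
pack [0.59459453 0.23924354 1.08291643] 2.150465488433838
[-0.59348206  0.23360138  2.48908205  2.53210992  0.8613673  -1.32039451]
25.1
```

View pics/b2.png

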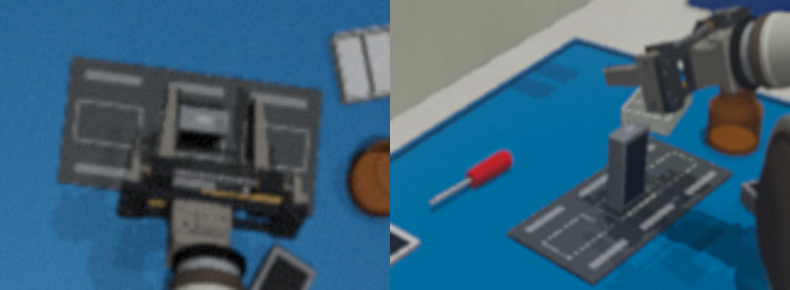

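Pack B stands in the middle bay. Next comes pack A into the left bay (+y).

```bash
python3 - <<'E'
from h import *
q=find([.5946,.2404,1.083])
take([q[0],q[1],.013],q[2],False)
put([*bay(1),.056],FY,True)
bot.line_to(UP(bot.current_ee_pos(),.05))
bot.goto([.35,.25,.3],tool(.6,0,-1))
print(bot.current_clock())
a=cam("top")["pixels"][170:280,270:430];m=cam("side")["pixels"][120:250,200:400]
cv2.imwrite("pics/b3.png",np.hstack([cv2.resize(a,(390,290)),cv2.resize(m,(400,290))]))
c=cam("top");print(fit([c],STOP,[.447,.278,0],5,False))
cv2.imwrite("pics/t3.png",c["pixels"])
E
```

```text
pack [0.59482852 0.23915117 1.09207857] 1.9537875652313232
opening 0.6477087034115596 39.998608231544495
touch at 0.0 [-1.3549989   1.57556613  3.87348848] open 0.6518346861858411
39.5417
(array([0.43566934, 0.27719425, 0.11079396]), np.float64(133.19052124023438))
```

View pics/b3.png

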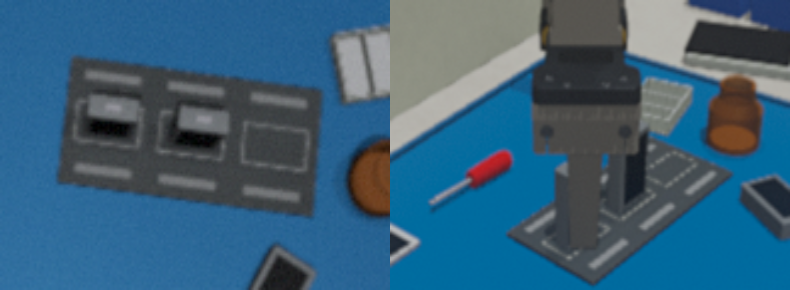

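View pics/t3.png

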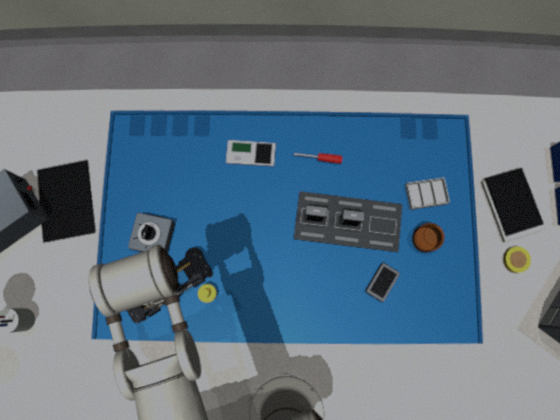

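```bash
python3 - <<'E'
from h import *
s=cam("side");t=cam("top")
print("flask",fit([t],FLASK,[.512,-.418,0],4,False),fit([s],FLASK,[.512,-.418,0],4,False))
for k in(0,1):
    for c in(t,s):
        roi=proj(c,np.array([[*bay(k),.106]]))[0];print(k,roi)
r=tool(0,0,-1);x,y=.4472,.2785
bot.goto([x,y,.16],r);bot.set_gripper(.6);bot.line_to([x,y,.039],max_speed=.08)
bot.set_gripper(0,20);print(bot.current_opening(),bot.current_grip_force())
bot.line_to([x,y,.22]);print(bot.current_opening(),bot.current_clock())
bot.goto([.40,-.25,.26],tool(-.5,0,-1));bot.goto([.512,-.419,.20],tool(-.7,0,-1))
a=cam("top")["pixels"][190:270,390:470];m=cam("side")["pixels"][100:200,330:430]
cv2.imwrite("pics/b4.png",np.hstack([cv2.resize(a,(400,400)),cv2.resize(m,(400,400))]))
E
```

```text
flask (array([ 0.51186313, -0.41759914,  0.08055314]), np.float64(3.5103728771209717)) (array([ 0.51504146, -0.43076895,  0.08246605]), np.float64(260.3530578613281))
0 [353.38834579 214.47087659]
0 [318.40130944 177.39559247]
1 [316.4451068 209.8714715]
1 [292.5852185  192.15889731]
0.23015104647809928 19.998566508293152
0.2331171764526668 44.6583
```

View pics/b4.png

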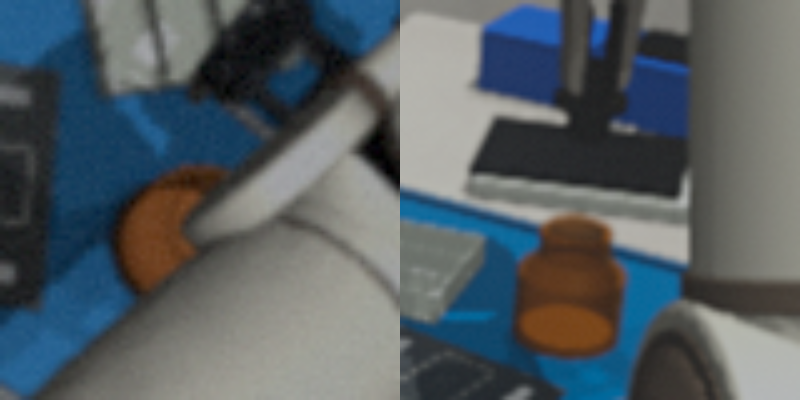

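```bash
python3 - <<'E'
from h import *
s=cam("side")
print(proj(s,np.array([[.512,-.419,.09],[.512,-.419,.19],[.512,-.419,.0]])), unproj(s,(373.8,157.5),.09))
h=cv2.cvtColor(s["pixels"],cv2.COLOR_BGR2HSV)
m=((h[...,0]<22)&(h[...,1]>110)).astype(np.uint8)
for v in range(152,192,3):
    u=np.where(m[v,350:400])[0]+350; print(v,u.min() if len(u) else None,u.max() if len(u) else None,end='; ')
g=s["pixels"][:,:,2]; print()
for v in(123,125,127,129): print(v,g[v,362:396])
E
```

```text
[[373.52416146 156.57347885]
 [377.09765225 125.10765849]
 [370.46796226 182.86519601]] [ 0.50852138 -0.41346602  0.09      ]
152 None None; 155 368 378; 158 366 382; 161 366 381; 164 362 381; 167 360 384; 170 361 385; 173 360 384; 176 360 383; 179 359 383; 182 359 383; 185 361 382; 188 369 377; 191 None None; 
123 [31 29 31 34 34 32 33 35 37 37 44 58 59 44 35 34 32 34 32 33 33 37 40 36
 34 32 30 35 32 30 30 32 31 29]
125 [101  84  64  61  53  39  31  31  32  32  32  34  35  38  34  33  31  33
  33  35  37  38  38  39  35  32  32  32  28  31  27  32  31  34]
127 [172 168 164 162 154 138 126 122 100  63  38  35  34  34  34  37  34  36
  33  33  35  30  34  31  32  32  28  32  32  30  27  31  32  30]
129 [156 156 157 159 160 161 163 170 168 129  64  29  32  34  36  33  32  35
  34  31  35  45  43  35  29  28  30  29  29  32  32  28  34  30]
```

```bash
python3 - <<'E'
from h import *
p=np.array([.512,-.4185,.145]);bot.line_to(p)
q,f=down(p,.05,thr=3);print("touch",q,f,bot.current_ee_pos(),bot.current_clock())
E
```

```text
touch [ 0.512  -0.4185  0.103 ] [-2.11034517  2.11385718  5.41113013] [ 0.51202812 -0.41845909  0.1038158 ] 58.8083
```

```bash
python3 - <<'E'
from h import *
bot.set_gripper(.5);bot.line_to([.512,-.4185,.22],max_speed=.08)
bot.goto([.40,-.15,.35],tool(-.3,0,-1));bot.goto([.42,.25,.3],tool(0,0,-1))
print(bot.current_clock())
K=[.511,.4115]
for fl in(1,-1):print([None if (q:=bot.inverse_kinematics([*K,.066],tool(-.2-d,0,fl))) is None else q[5] for d in(0,.5,1.1)])
c=cam("top");s=cam("side")
a=c["pixels"][165:290,280:450];m=s["pixels"][110:270,200:400]
cv2.imwrite("pics/b5.png",np.hstack([cv2.resize(a,(400,300)),cv2.resize(m,(400,300))]))
lay=unproj(c,(383,283),.026);print(lay);print("cured",fit([c],PACK,[*lay[:2],-.55],8))
print("driver etc ok; A gone")
E
```

```text
63.6667
[np.float64(-0.876624195245665), np.float64(-0.37662419524566504), np.float64(0.22337580475433505)]
[np.float64(2.2649684583441285), np.float64(2.7649684583441285), np.float64(-2.9182168488354585)]
[ 0.37502793 -0.27908148  0.026     ]
cured (array([ 0.37845341, -0.27978633, -0.54829179]), np.float64(2.0114195346832275))
driver etc ok; A gone
```

View pics/b5.png

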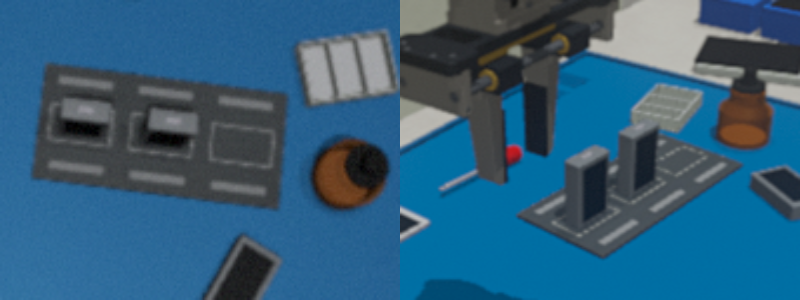

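```bash
python3 - <<'E'
from h import *
for n,roi in(("top",(425,225,452,252)),("side",(362,140,386,162))):
    c=cam(n);u0,v0,u1,v1=roi;v=c["pixels"][v0:v1,u0:u1].max(2);ys,xs=np.where(v<75)
    print(n,len(xs),xs.mean()+u0,ys.mean()+v0)
    P=revolve([[(.027,.09),(.027,.098)],[(.011,.099),(.011,.123)]])
    for dz in(0,.004,.008):
        S=sil(c,[p+[0,0,dz] for p in P],.512,-.4185,0,roi);yy,xx=np.where(S>.5);print(dz,len(xx),xx.mean()+u0,yy.mean()+v0)
E
```

```text
top 327 434.7920489296636 234.7400611620795
0 301 435.42524916943523 233.96677740863788
0.004 298 435.81879194630875 233.8221476510067
0.008 297 436.42424242424244 233.68013468013467
side 306 374.0424836601307 148.59150326797385
0 200 373.73 153.82
0.004 204 373.88235294117646 152.6764705882353
0.008 203 374.1576354679803 151.4729064039409
```

```bash
python3 - <<'E'
from h import *
c=cam("side");P=revolve([[(.027,.09),(.027,.098)],[(.011,.098),(.011,.123)],[(.042,0),(.042,.05)]])
u0,v0=350,130;im=cv2.resize(c["pixels"][v0:v0+65,u0:u0+50],None,fx=8,fy=8,interpolation=cv2.INTER_CUBIC);im2=im.copy()
for p in P:
    h=cv2.convexHull((proj(c,p+[.512,-.4185,0])-[u0,v0]+.5).astype(np.float32)*8);cv2.polylines(im2,[np.int32(h)],True,(0,255,0))
cv2.imwrite("pics/z.png",np.hstack([im,im2]))
E
```

```text
(no output)
```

View pics/z.png

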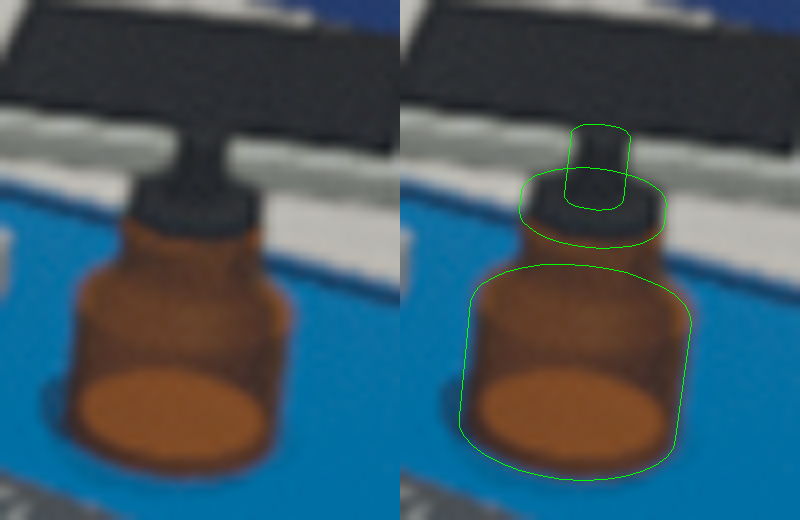

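```bash
python3 - <<'E'
from h import *
K=[.511,.4115]
bot.goto([*K,.2],tool(-.2,0,1));bot.line_to([*K,.067],max_speed=.08)
bot.set_gripper(0,15);print(bot.current_opening(),fz())
for d in np.arange(.15,1.06,.15):
    bot.goto([*K,.067],tool(-.2-d,0,1));print(round(d,2),bot.current_ft_torque()[2].round(3),np.round(fz(),1))
bot.hold(.3);bot.set_gripper(.5);bot.line_to([*K,.25],max_speed=.1)
bot.goto([.35,.25,.35],tool(0,0,1))
print(bot.current_clock())
t=cam("top")["pixels"];s=cam("side")["pixels"]
cv2.imwrite("pics/end.png",np.hstack([cv2.resize(t[200:265,115:185],(270,250),interpolation=3),cv2.resize(s[310:400,120:215],(264,250),interpolation=3),cv2.resize(s[110:270,200:420],(266,250))]))
E
```

```text
0.15491241241580983 [-1.15801723 -3.82251174  1.17082301]
0.15 0.06 [ 0.7 -3.1  2.1]
0.3 0.031 [-0.6 -3.8  2. ]
0.45 -0.009 [ 1.5 -1.6  0.2]
0.6 0.005 [ 2.3  0.2 -0.6]
0.75 -0.042 [ 4.4  1.9 -2.8]
0.9 -0.003 [ 5.9  1.9 -4.1]
1.05 0.037 [ 5.3  2.8 -5.5]
74.6917
```

View pics/end.png

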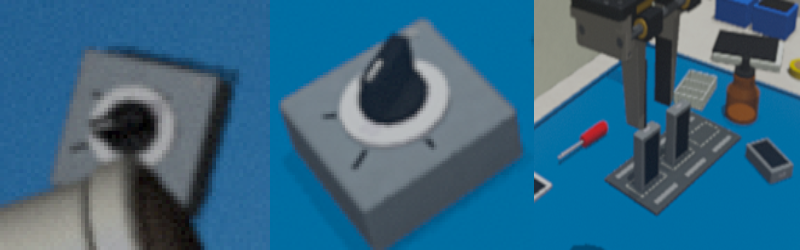

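```bash
python3 - <<'E'
from h import *
c=cam("top")
for k in(0,1):
    m=proj(c,np.array([[*bay(k),.106]]))[0];u,v=np.int32(m)
    g=c["pixels"][v-9:v+9,u-16:u+17].min(2);M=(g>95).astype(np.uint8)
    n,l,st,ce=cv2.connectedComponentsWithStats(M);i=1+st[1:,4].argmax()
    print(k,st[i],unproj(c,ce[i]+[u-16,v-9],.106)[:2]-bay(k))
print(fit([c],PACK,[.378,-.28,-.55],8))
bot.job_done()
E
```

```text
0 [  7   6  20   9 155] [-0.00167003  0.00015537]
1 [  6   6  23  10 157] [-0.00163885  0.00032082]
(array([ 0.37912779, -0.27996588, -0.54504731]), np.float64(1.8295185565948486))
the job is handed in; nothing more can be done
```

I handed the job in at about 75 s. The cured pack is flat on the bench, both fresh packs (only two were there) stand within about 2 mm of their bay centres, the stopper sits on the flask rim, and the selector is on the long middle tick. No verdict came back.

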